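# Gauge the roller gap of a dough sheeter

### The job

The dough sheeter is to be left ready for its roller-gap check: first switch off all four orange levers on top of it (tip them over away from the feed bed; one finger drag along the row does it), and only then push the flat steel gauge blade along the bed under the roller until the black line across the blade is level with the two red marks on the rails. Leave the blade lying flat there, neither short of the marks nor past them, and do not disturb the other things on the worktop.

Things in the scene. Friction and masses are not known exactly. Their poses are not given: they have to be found in the camera images.
- sheeter: White bench dough sheeter, fixed. Own +x = feed direction (about the robot's right, within 7 degrees), z up. Origin: on the worktop, on the centre line, under the housing's front face. Housing x 0 to 175 mm, y -65 to +65, 88 mm high. In front a flat grey bed, x -285 to 0, 108 mm wide, top 15 mm above the worktop.
- roller_gap (a point): Centre of the mouth in the housing front, at the bed's top: 54 mm wide, steel roller across it 24 mm in; the gap between bed and roller is 7 mm high and goes on 175 mm deep with no stop. Axes as sheeter. Wall shelves overhang the back of the worktop: a tall wrist clears them if the fingertips stay below about 150 mm here.
- index (a point): On the centre line at the bed's top, between the two red index marks on the rails, 25 mm before the housing front. Axes as sheeter. The two steel rails on the bed are 11 mm high and 8 mm thick: 54 mm apart (inside) from the housing to 45 mm before it, then flaring to about 90 mm apart at 101 mm before it; the bed is clear behind that.
- gauge: Loose flat steel gauge blade on the bed, 160x50x5 mm, 160 g, half-round nose at its own +x end. Origin: centre of its underside; z up. At the tail a blue push lip. It starts a little crooked and off centre, nose in or near the flared rails; pushed at the middle of the lip along the feed direction it is straightened by the rails. Plain friction (a newton or two); it stays where it is left.
- gauge_line (a point): Middle of the black line (3 mm wide) across the top of the blade, 85 mm behind the nose tip. Axes as gauge.
- gauge_nose (a point): Tip of the blade's nose, half-way up its thickness.
- gauge_lip (a point): Centre of the rear (outer) face of the blue push lip (10 mm thick, 46 mm wide, top 35 mm above the blade's underside); this point is 20 mm above the underside. The face to push on, towards the nose.
- bank_first (a point): Pivot of the first of the four orange switch levers, at the level of the top plate of the sheeter's housing (89 mm above the worktop). The pivots stand 38 mm apart in a straight row along the sheeter's +x.
- bank_last (a point): Pivot of the fourth (last) switch lever.
- switch1 (a joint): Orange switch lever no. 1 of 4 along the sheeter's +x: paddle 30 mm long from its pivot, 16 wide, 6 thick. Rad: 0 = ON, leaning 0.3 back from upright towards the bed; grows as the tip tips over along +x; over 1.0 = OFF, 1.65 = stop. Stays where left (1 to 2 N at the tip). A finger end dragged along +x about 13 mm above the plate tips it to about 1.5 and passes over.
- switch2 (a joint): Orange switch lever no. 2 of 4 along the sheeter's +x: paddle 30 mm long from its pivot, 16 wide, 6 thick. Rad: 0 = ON, leaning 0.3 back from upright towards the bed; grows as the tip tips over along +x; over 1.0 = OFF, 1.65 = stop. Stays where left (1 to 2 N at the tip). A finger end dragged along +x about 13 mm above the plate tips it to about 1.5 and passes over.
- switch3 (a joint): Orange switch lever no. 3 of 4 along the sheeter's +x: paddle 30 mm long from its pivot, 16 wide, 6 thick. Rad: 0 = ON, leaning 0.3 back from upright towards the bed; grows as the tip tips over along +x; over 1.0 = OFF, 1.65 = stop. Stays where left (1 to 2 N at the tip). A finger end dragged along +x about 13 mm above the plate tips it to about 1.5 and passes over.
- switch4 (a joint): Orange switch lever no. 4 of 4 along the sheeter's +x: paddle 30 mm long from its pivot, 16 wide, 6 thick. Rad: 0 = ON, leaning 0.3 back from upright towards the bed; grows as the tip tips over along +x; over 1.0 = OFF, 1.65 = stop. Stays where left (1 to 2 N at the tip). A finger end dragged along +x about 13 mm above the plate tips it to about 1.5 and passes over.
- tea_cup: White bone china tea cup, 99x125x64 mm; bystander, origin at the centre of its underside.
- teaspoon: Steel teaspoon, 139x30x10 mm, lying flat; bystander, origin at the centre of its underside.
- cookie: Chocolate-striped cookie, 67 mm across, 14 mm thick; bystander, origin at the centre of its underside.

How it is judged:
By the outcome, as a careful person would: the job done as asked, in the order asked, and still so for the second after the job is handed in, with the robot touching nothing.
It also fails if it takes over 58 s, if anything falls off the work surface, if the arm or the gripper's body presses on something with over 40 N, if the wrist force passes 120 N, or if a joint passes its speed limit or range.

### The arm

A 6-joint arm with a two-finger parallel gripper is mounted at the origin on a cart in front of the work surface, level with it; the furniture and walls round the work are solid. World frame = base frame: x ahead of the robot, y to its left, z up, the work surface at z = 0. Lengths are in mm, angles in degrees, forces in N, time in s.
With the tool pointing down it reaches from about 350 to 850 mm from the base axis. Payload 8.1 kg.
Tool frame: the origin (TCP) lies midway between the tips of the shut fingers; the grasp point (between the pads) lies 19 mm behind it (r.grip_point_offset is the distance from the TCP to the grasp point, in mm); z points along the fingers, y is the line along which they close (so a half turn about z gives the same grasp; the last joint's range is limited). The gripper opens to 85 mm and grips with 20 to 120 N. Pads are 22 mm wide; open, the fingers measure 114 mm over their backs; the gripper's body (76 mm by 85 mm) begins 54 mm behind the grasp point. The pads swing forward as they close: fully open they stand 13 mm farther back than shut.
Start: joints at [-67.918, 7.471, 85.268, -0, 87.261, -4.893], TCP at [272.179, -534.718, 231.292] pointing down, gripper open.
Joint ranges: [-169.43, 169.43], [-51.17, 129.36], [1.28, 143.12], [-76.62, 256.62], [0, 156.53], [-152.29, 152.29]. Speed limits (degrees/s): [136.94, 136.94, 159.86, 180, 180, 180].

### API

Orientations are given as [roll, pitch, yaw] about the fixed x, y, z axes, in that order (R = Rz(yaw) Ry(pitch) Rx(roll)).
In Python, from bench import r gives the robot as it stands.
- The arm moves only by the shell command python3 -m inch 'ROWS' [FORCE]. ROWS is JSON, one flat list of numbers, 7 for each row, row after row: the shift along the world's x, y, z in m, then the turn, a rotation vector about the world's x, y, z in degrees, then the closure in counts, from 0 (fully open) to 255 (shut). A call has 1 to 10 rows; each row shifts and turns the commanded pose from where the row before left it; what a row does not reach is not made up. A row lasts 1/10 s, in which the tool goes at most 50 mm and 8.59 degrees, less where a joint would pass 70% of its speed; a pose out of reach is approached as far as the arm can. A call with a gripper value outside its range is refused whole. The fingers move at their own pace and stop on an object; FORCE is the grip in N (left out, the last holds). Time passes only in rows, so rows that do not move let the fingers close. It gives the time, the measured TCP pose, the force and the opening at its end, in the units of the state.
- r.sense(): the state, without advancing time (a new reading comes with each control period).
- r.snapshot(name): name is "side" or "top"; returns (picture, depth): 420x560x3 uint8, red, green, blue; 420x560 float32, mm along the optical axis (not along the pixel's ray), 0 where there is no reading.
- r.get_calibration(name): a dict with "fovy" (degrees; the focal length in pixels is half the picture's height over the tangent of half this angle, whatever the lens; pixels are square), "cx", "cy" (the principal point, pixels), "position" and "rotation" of the camera in the world. Camera axes: x right, y up, looking along -z (the intrinsics and any distortion apply to the point x, -y, -z); pixel columns grow to the right and rows downward; lengths in mm; the calibration is good to about 2 mm. A picture is of the moment at which its call begins. get_calibration takes no time and is no camera call.
- r.hand_in(): hands the job in, once; it reports no verdict.
The state is a dict: "time": time; "joint_pos": joint angles; "qd": joint speeds; "joint_efforts": joint torques, N m; "tool_pos": TCP position; "tcp_rot": TCP orientation; "ft_force": force on the tool from outside, world axes, zero at the start; "wrist_torque": the same for the moment, N m; "finger_gap": finger opening in mm.
Only numpy, scipy, OpenCV 4.12 (cv2) and the standard library are available. Lean on these libraries where they do the work, as an engineer would, in place of code of your own. Each camera call takes 0.05 s, during which the arm holds its last target. There are 200 camera calls.

## Working session

There is one attempt and no reset: what is moved stays moved. The work goes in short steps, Python scripts to look and compute and a shell command to move; the robot and the scene stay as the last step left them, time stands still between calls to the robot, and variables do not carry over. Pictures are saved under pics/ and viewed, on a budget of 10 in all, crops included, one or two more only if the job needs it, and the job is handed in when it is done.

```bash
ls; mkdir -p pics; cat > h.py <<'E'
import numpy as np, cv2
from bench import r
def cal(n):
    c=r.get_calibration(n); c['f']=210/np.tan(np.radians(c['fovy'])/2); c['R']=np.array(c['rotation']).reshape(3,3); c['p']=np.array(c['position']); return c
def ray(n,u,v):
    c=cal(n); K=np.array([[c['f'],0,c['cx']],[0,c['f'],c['cy']],[0,0,1.]])
    d=c.get('distortion'); d=np.zeros(5) if d is None else np.array(list(d.values()) if isinstance(d,dict) else d,float)
    q=cv2.undistortPoints(np.array([[[u,v]]],float),K,d)[0,0]
    return c['p'],c['R']@np.array([q[0],-q[1],-1])
def onplane(n,u,v,z):
    p,d=ray(n,u,v); return p+d*(z-p[2])/d[2]
def snap(n,name):
    a,d=r.snapshot(n); cv2.imwrite('pics/'+name,a[:,:,::-1]); np.save('pics/'+name+'.npy',d); return a,d
E
python3 - <<'E'
from h import *
for n in('top','side'):
    print(r.get_calibration(n)); snap(n,n+'0.png')
s=r.sense();print(s['time'],s['tool_pos'],s['tcp_rot'])
E
```

```text
pics
{'fovy': 51.11453737976595, 'cx': 279.602574840529, 'cy': 206.26334113426446, 'position': array([ 393.55723948,   44.04102953, 1320.4453916 ]), 'rotation': array([  9.68527066,  -0.27685748, -89.2700159 ])}
{'fovy': 57.329704403296674, 'cx': 280.71012795205144, 'cy': 218.08575499850483, 'position': array([-274.92757747,  927.07156832,  677.28419221]), 'rotation': array([  64.07130346,   -0.73975514, -135.66664591])}
0.1 [ 272.00604704 -534.26610866  230.37428396] [-1.79907663e+02 -8.57080206e-03  2.69774392e+01]
```

View pics/top0.png

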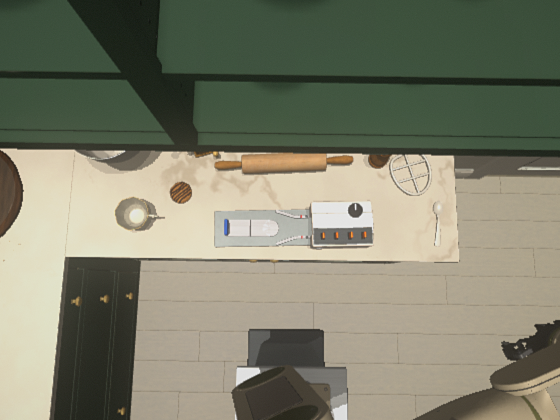

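View pics/side0.png

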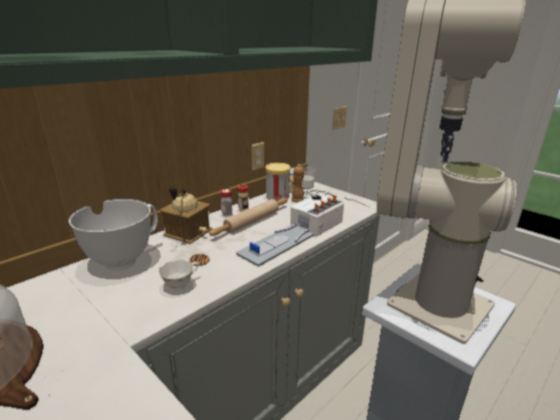

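The top view shows the sheeter (bed 215–310, housing 310–373 px, rows 200–247), its orange levers near (323–365, 236) and the blue lip at (227, 228). The cup is at (137, 213), the cookie at (181, 192) and the spoon at (437, 222). The side view shows the same layout, with the view of the bed clear.

```bash
python3 - <<'E'
s=open('h.py').read()
s=s.replace("c['R']=np.array(c['rotation']).reshape(3,3)","c['R']=Rotation.from_euler('xyz',c['rotation'],degrees=True).as_matrix()").replace("import numpy as np, cv2","import numpy as np, cv2\nfrom scipy.spatial.transform import Rotation")
s+='''
def proj(n,P):
    c=cal(n); q=c['R'].T@(np.array(P,float)-c['p']); return c['cx']+c['f']*q[0]/-q[2], c['cy']-c['f']*q[1]/-q[2]
def blobs(a,h0,h1,smin,vmin,box,amin=3):
    h=cv2.cvtColor(a,cv2.COLOR_RGB2HSV).astype(int); H=h[...,0]
    m=((H>=h0)&(H<=h1) if h0<=h1 else (H>=h0)|(H<=h1))&(h[...,1]>smin)&(h[...,2]>vmin)
    k=np.zeros_like(m); x0,y0,x1,y1=box; k[y0:y1,x0:x1]=1
    m=(m&k).astype(np.uint8); n,l,st,ce=cv2.connectedComponentsWithStats(m)
    return [(ce[i].round(2).tolist(),st[i].tolist()) for i in range(1,n) if st[i,4]>=amin]
'''
open('h.py','w').write(s)
E
cat > m.py <<'E'
from h import *
a=cv2.imread('pics/top0.png')[:,:,::-1].copy(); b=cv2.imread('pics/side0.png')[:,:,::-1].copy()
bt=(205,195,380,252); bs=(235,190,350,265)
for n,i,bx in(('top',a,bt),('side',b,bs)):
    for nm,p in(('orange',(5,20,150,110)),('red',(172,4,110,80)),('blue',(100,130,120,60))):
        for c,st in blobs(i,*p,bx): print(n,nm,c,st,[onplane(n,*c,z).round(1)[:2].tolist() for z in(15,26,50,105)])
ct=cv2.resize(a[195:252,205:380],None,fx=4.5,fy=4.5,interpolation=2)
cs=cv2.resize(b[190:265,235:350],None,fx=4.5,fy=4.5,interpolation=2)
w=ct.shape[1]; o=np.zeros((ct.shape[0]+cs.shape[0],w,3),np.uint8); o[:ct.shape[0]]=ct; o[ct.shape[0]:,:cs.shape[1]]=cs
cv2.imwrite('pics/crop0.png',o[:,:,::-1]); print(o.shape)
d=np.load('pics/top0.png.npy'); print(d[200:250:6,215:375:12].astype(int))
E
python3 m.py
```

```text
top orange [323.25, 234.92] [322, 233, 3, 5, 12] [[531.4, -90.8], [530.3, -89.6], [527.8, -87.1], [521.9, -81.5]]
top orange [336.5, 234.5] [336, 232, 2, 6, 12] [[533.2, -130.3], [532.1, -128.9], [529.5, -125.7], [523.6, -118.3]]
top orange [351.45, 234.27] [351, 232, 2, 6, 11] [[534.5, -175.0], [533.3, -173.2], [530.7, -169.1], [524.8, -159.9]]
top orange [364.5, 234.0] [364, 232, 2, 5, 10] [[535.8, -214.0], [534.6, -211.8], [532.0, -207.1], [526.0, -196.2]]
top red [301.0, 216.0] [301, 215, 1, 3, 3] [[587.6, -24.1], [586.0, -23.5], [582.4, -22.3], [574.2, -19.4]]
top blue [225.47, 226.9] [224, 220, 3, 15, 30] [[551.6, 201.6], [550.3, 200.3], [547.4, 197.4], [540.7, 190.8]]
side orange [334.0, 198.0] [334, 196, 1, 5, 5] [[648.6, -369.0], [633.3, -347.5], [599.8, -300.5], [523.1, -192.9]]
side orange [328.71, 201.43] [328, 199, 2, 5, 7] [[641.3, -321.6], [626.1, -300.8], [592.9, -255.6], [516.8, -151.9]]
side orange [322.5, 204.0] [322, 203, 2, 3, 6] [[642.7, -280.4], [627.5, -260.3], [594.2, -216.5], [518.0, -116.3]]
side orange [316.0, 207.0] [316, 205, 1, 5, 5] [[642.1, -236.1], [
[... 360 characters left out ...]
8.6, 213.2], [458.2, 275.8]]
(594, 788, 3)
[[1341 1343 1335 1343 1340 1349 1338 1342 1346 1339 1341 1342 1344 1343]
 [1339 1338 1337 1335 1334 1336 1336 1341 1251 1247 1249 1250 1244 1252]
 [1321 1322 1323 1318 1322 1314 1320 1319 1250 1246 1247 1246 1239 1248]
 [   0 1319 1315 1317 1318    0 1314 1317 1291 1247 1246 1243 1245 1248]
 [1310 1286 1309 1311 1307 1308 1316 1315 1312 1243 1239 1240 1246 1242]
 [1310 1281 1306 1308 1308 1308 1315 1314 1309 1234 1233 1240 1241 1239]
 [1310 1301 1306 1305 1305 1310 1309 1302 1249 1206 1221 1236 1234 1231]
 [1309 1310 1309 1301 1301 1299 1302 1303 1257 1231 1235 1232 1235 1231]
 [1314 1319 1314 1317 1316 1313 1319 1316 1299 1295 1299 1312 1317 1315]]
```

View pics/crop0.png

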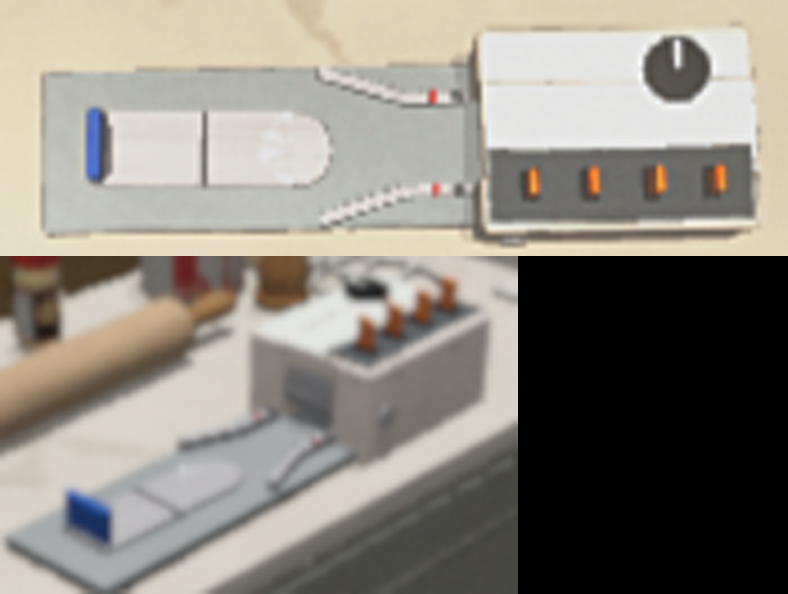

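The zoomed crop shows the red marks at top pixels of about (301, 216) and (302, 237), with the blade nearly straight and its black line at about (250.5, 228). The levers lean towards the bed.

```bash
python3 - <<'E'
from h import *
def px(u,v): return 205+(u+.5)/4.5-.5,195+(v+.5)/4.5-.5
for nm,u,v,z in [('red far',432,97,26),('red near',436,189,26),('bed BL far',43,73,15),('bed BL near',46,234,15),('bed near R',470,229,15),('bed far R',460,66,15),('line far',204,111,20),('line near',205,186,20),('lip far',94,109,50),('lip near',95,182,50),('nose',330,148,20),
 ('plate corner nearL',491,220,88),('plate nearR',754,213,88),('plate farL',487,153,88),('plate farR',750,147,88),('housing farL',480,31,88),('housing farR',746,29,88)]:
    print(nm,onplane('top',*px(u,v),z).round(1)[:2])
# side check
def ps(u,v): return 235+(u+.5)/4.5-.5,190+(v-256+.5)/4.5-.5
for nm,u,v,z in [('red far',258,412,26),('red near',316,438,26),('line mid',162,501,20),('bed corner farL',8,541,15),('bed cor nearL',107,590,15)]:
    print('side',nm,onplane('side',*ps(u,v),z).round(1)[:2])
E
```

```text
red far [585.5 -22.4]
red near [524.4 -25.3]
bed BL far [599.8 237.2]
bed BL near [492.4 231.2]
bed near R [499.3 -48.4]
bed far R [608.3 -41.6]
line far [574.9 128.7]
line near [525.  126.8]
lip far [571.1 198.1]
lip near [523.6 195.9]
nose [551.3  44.7]
plate corner nearL [499.2 -56.4]
plate nearR [ 505.7 -220.7]
plate farL [541.2 -53.9]
plate farR [ 547.2 -219.1]
housing farL [619.  -49.4]
housing farR [ 622.6 -218.3]
side red far [588.7 -29.3]
side red near [524.1 -28.8]
side line mid [545.5 124.8]
side bed corner farL [588.7 241.1]
side bed cor nearL [488.9 234.1]
```

```bash
python3 -m inch '[0.0183,0.0334,-0.01,0,0,-3.56,255,0.0183,0.0334,-0.01,0,0,-3.56,255,0.0183,0.0334,-0.01,0,0,-3.56,255,0.0183,0.0334,-0.01,0,0,-3.56,255,0.0183,0.0334,-0.01,0,0,-3.56,255,0.0183,0.0334,-0.01,0,0,-3.56,255,0.0183,0.0334,-0.01,0,0,-3.56,255]' 40; python3 -m inch '[0,0.034,-0.003,0,0,0,255,0,0.034,-0.003,0,0,0,255,0,0.034,-0.003,0,0,0,255,0,0.034,-0.003,0,0,0,255,0,0.034,-0.003,0,0,0,255,0,0.034,-0.003,0,0,0,255,0,0.034,-0.003,0,0,0,255,0,0.034,-0.003,0,0,0,255,0,0,0,0,0,0,255]'
```

```text
time: 0.8
tool_pos: [400.6, -299.3, 160.5]
tcp_rot: [-180.0, 0.0, 1.9]
ft_force: [0.2, -1.0, -0.0]
finger_gap: -0.1
time: 1.7
tool_pos: [399.4, -25.6, 136.4]
tcp_rot: [-179.9, 0.1, 2.3]
ft_force: [0.3, -1.0, -0.0]
finger_gap: 0.6
```

```bash
python3 -m inch '[0.03,-0.001,-0.004,0,0,0,255,0.03,-0.001,-0.005,0,0,0,255,0.03,0,-0.005,0,0,0,255,0.028,0,-0.01,0,0,0,255,0,0,-0.01,0,0,0,255,0,0,0,0,0,0,255]'; python3 - <<'E'
from h import *
b,d=snap('side','side1.png')
print(r.sense()['tool_pos'])
for x in(0,35,149): print(proj('side',np.array([556,-49.4,89])+x*np.array([.037,-.999,0])-37*np.array([.999,.037,0])))
print(proj('side',r.sense()['tool_pos']))
cv2.imwrite('pics/s1c.png',cv2.resize(b[130:265,235:375],None,fx=4.4,fy=4.4,interpolation=2)[:,:,::-1])
E
```

```text
time: 2.3
tool_pos: [516.7, -31.3, 100.9]
tcp_rot: [-180.0, 0.3, 2.0]
ft_force: [-1.1, 0.4, -0.2]
finger_gap: -0.1
[516.70871943 -31.23969818 101.83948888]
(np.float64(310.59772074518185), np.float64(213.07577241006553))
(np.float64(316.50766557164144), np.float64(210.14495997016652))
(np.float64(334.46432494339075), np.float64(201.24003746900678))
(np.float64(307.70664571529346), np.float64(211.63537577146485))
```

View pics/s1c.png

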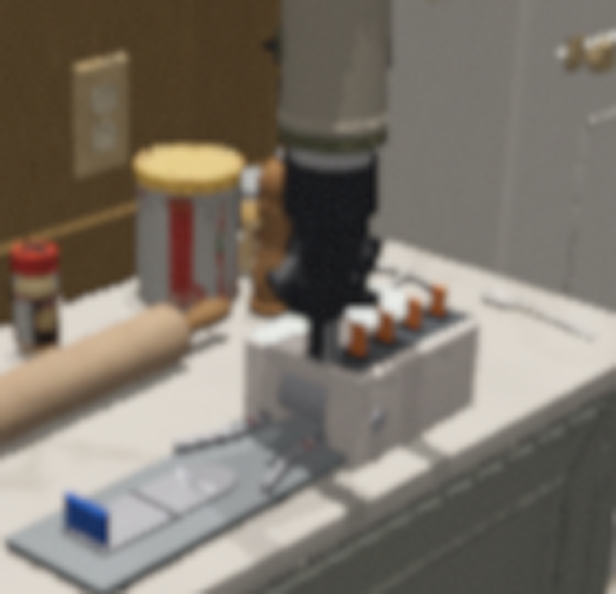

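The fingertip sits at crop pixel (320, 357), in line with the lever row and just ahead of lever 1. Next is the drag.

```bash
python3 -m inch '[0.001,-0.01,0,0,0,0,255,0.0005,-0.01,0,0,0,0,255,0.0005,-0.01,0,0,0,0,255,0.0004,-0.01,0,0,0,0,255,0.0004,-0.01,0,0,0,0,255,0.0004,-0.01,0,0,0,0,255,0.0004,-0.01,0,0,0,0,255,0.0004,-0.01,0,0,0,0,255,0.0004,-0.01,0,0,0,0,255,0.0004,-0.01,0,0,0,0,255]'; python3 -m inch '[0.0004,-0.01,0,0,0,0,255,0.0004,-0.01,0,0,0,0,255,0.0004,-0.01,0,0,0,0,255,0.0004,-0.01,0,0,0,0,255,0.0004,-0.01,0,0,0,0,255,0.0004,-0.01,0,0,0,0,255,0.0004,-0.01,0,0,0,0,255,0.0004,-0.01,0,0,0,0,255,0.0004,-0.01,0,0,0,0,255,0.0004,-0.01,0,0,0,0,255]'
```

```text
time: 3.35
tool_pos: [523.1, -131.7, 103.2]
tcp_rot: [-180.0, 0.0, 2.1]
ft_force: [-0.8, 2.0, 0.2]
finger_gap: -0.1
time: 4.35
tool_pos: [527.2, -232.0, 103.4]
tcp_rot: [180.0, -0.0, 2.1]
ft_force: [-0.1, -0.8, 0.1]
finger_gap: -0.1
```

```bash
python3 -m inch '[0,0,0.025,0,0,0,255,-0.03,0,0.005,0,0,0,255,-0.04,0,0,0,0,0,255,-0.04,0,0,0,0,0,255,-0.02,0.01,0,0,0,0,255,0,0.04,0,0,0,0,255,0,0.04,0,0,0,0,255,0,0.04,0,0,0,0,255,0,0.04,0,0,0,0,255,0,0.04,0,0,0,0,255]'; python3 -m inch '[0,0.04,0,0,0,0,255,0,0.04,0,0,0,0,255,0,0.04,0,0,0,0,255,0,0.04,0,0,0,0,255,0,0.04,0,0,0,0,255,0,0.04,0,0,0,0,255,0,0.03,0,0,0,0,255,0,0,0,0,0,0,255]'; python3 - <<'E'
from h import *
a,_=snap('top','top2.png'); b,_=snap('side','side2.png')
c1=cv2.resize(a[195:252,205:380],None,fx=4.5,fy=4.5,interpolation=2)
c2=cv2.resize(b[185:262,240:370],None,fx=4.4,fy=4.4,interpolation=2)
o=np.zeros((c1.shape[0]+c2.shape[0],788,3),np.uint8);o[:c1.shape[0],:c1.shape[1]]=c1;o[c1.shape[0]:,:c2.shape[1]]=c2
cv2.imwrite('pics/c2.png',o[:,:,::-1]); print(r.sense()['tool_pos'],o.shape)
E
```

```text
time: 5.35
tool_pos: [397.2, -20.0, 133.7]
tcp_rot: [180.0, -0.1, 2.0]
ft_force: [1.2, 0.2, -0.3]
finger_gap: -0.3
time: 6.15
tool_pos: [397.2, 252.0, 133.6]
tcp_rot: [-179.9, -0.0, 2.2]
ft_force: [-0.5, 0.2, 0.1]
finger_gap: -0.1
[397.19179503 249.13468779 133.21568547] (595, 788, 3)
```

View pics/c2.png

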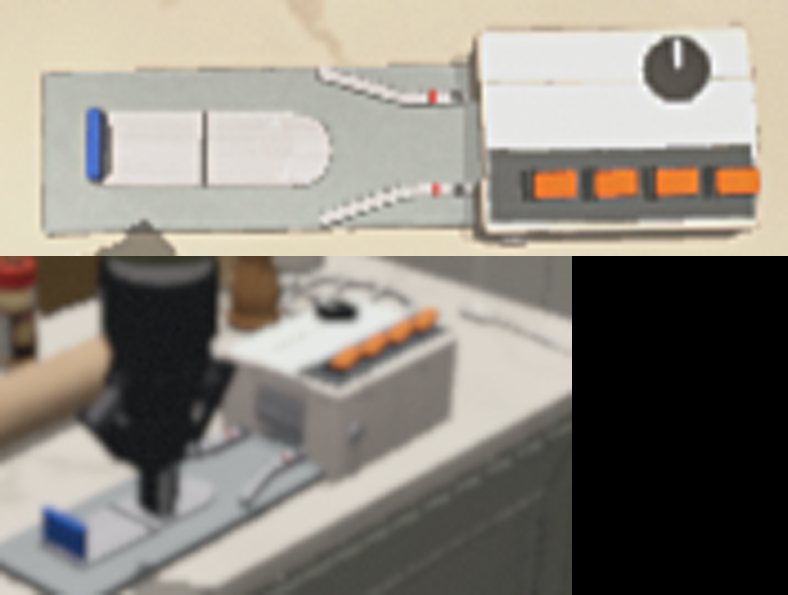

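All four levers lie flat towards the rear (crop 535–758, 182), and the blade hasn't moved. Now I go behind the lip.

```bash
python3 -m inch '[0.038,0,0,0,0,0,255,0.038,0,0,0,0,0,255,0.038,0,0,0,0,0,255,0.035,0,0,0,0,0,255,0,0,-0.035,0,0,0,255,0,0,-0.035,0,0,0,255,0,0,-0.025,0,0,0,255,0,0,-0.011,0,0,0,255,0,0,0,0,0,0,255]'; python3 - <<'E'
from h import *
for _ in range(2): print(r.sense()['tool_pos'])
b,_=snap('side','side3.png')
cv2.imwrite('pics/c3.png',cv2.resize(b[185:275,225:345],None,fx=5,fy=5,interpolation=2)[:,:,::-1])
E
```

```text
time: 7.15
tool_pos: [544.9, 247.3, 25.5]
tcp_rot: [179.9, 0.2, 2.0]
ft_force: [-1.3, 0.3, -0.5]
finger_gap: 0.1
[544.89179471 247.3278735   25.53173841]
[544.89179471 247.3278735   25.53173841]
```

View pics/c3.png

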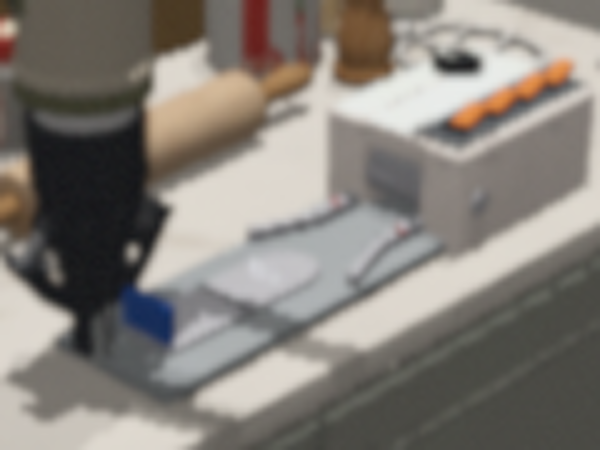

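The closed fingers stand behind the blue lip and centred on it. I push part of the way first, then measure.

```bash
python3 -m inch '[0.0004,-0.01,0,0,0,0,255,0.0004,-0.01,0,0,0,0,255,0.0004,-0.01,0,0,0,0,255,0.0004,-0.008,0,0,0,0,255,0.0004,-0.01,0,0,0,0,255,0.0004,-0.01,0,0,0,0,255,0.0004,-0.01,0,0,0,0,255,0.0004,-0.01,0,0,0,0,255,0.0004,-0.01,0,0,0,0,255,0.0004,-0.01,0,0,0,0,255]'; python3 -m inch '[0.0004,-0.01,0,0,0,0,255,0.0004,-0.01,0,0,0,0,255,0.0004,-0.01,0,0,0,0,255,0.0004,-0.01,0,0,0,0,255,0.0004,-0.01,0,0,0,0,255,0.0002,-0.006,0,0,0,0,255,0.0001,-0.004,0,0,0,0,255,0,0,0,0,0,0,255]'
cat > g.py <<'E'
import sys
from h import *
i=sys.argv[1]
t=np.array([r.sense()['tool_pos'] for _ in range(1)]);print('tcp',t[0].round(1),r.sense()['ft_force'])
a,_=snap('top','top%s.png'%i); b,_=snap('side','side%s.png'%i)
for n,im,bx in(('top',a,(205,195,320,252)),('side',b,(235,215,345,270))):
    for nm,p in(('red',(170,6,70,80)),('blue',(100,130,120,60))):
        for c,st in blobs(im,*p,bx,2): print(n,nm,c,st,[onplane(n,*c,z).round(1)[:2].tolist() for z in(26,45)])
c1=cv2.resize(a[205:245,255:325],None,fx=8,fy=8,interpolation=2)
c2=cv2.resize(b[210:255,260:330],None,fx=8,fy=6,interpolation=2)
cv2.imwrite('pics/g%s.png'%i,np.vstack([c1,c2])[:,:,::-1])
E
python3 g.py 4
```

```text
time: 8.2
tool_pos: [550.1, 150.2, 27.3]
tcp_rot: [-180.0, 0.0, 2.1]
ft_force: [-0.7, 1.5, 1.2]
finger_gap: 0.2
time: 9.0
tool_pos: [552.3, 90.4, 27.2]
tcp_rot: [180.0, 0.0, 2.0]
ft_force: [0.1, -0.4, 0.2]
finger_gap: 0.2
tcp [552.3  90.4  27.2] [ 0.12283375 -0.40483295  0.16036854]
top red [300.5, 216.0] [300, 215, 2, 3, 6] [[586.0, -22.0], [583.1, -21.1]]
top red [301.4, 236.8] [301, 236, 2, 3, 5] [[523.9, -25.0], [521.9, -24.0]]
side blue [282.56, 235.15] [281, 232, 4, 8, 27] [[553.8, 57.4], [529.6, 82.8]]
```

View pics/g4.png

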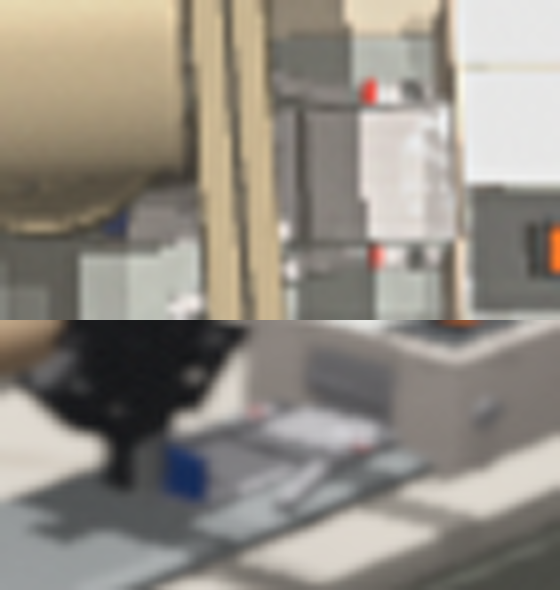

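The line is at crop (300, 180) and the red marks are at (370, 92) and (376, 255), so it is about 27 mm short. The blade is straight between the rails. I push 20 mm more, slowly, then measure.

```bash
python3 -m inch '[0.0002,-0.005,0,0,0,0,255,0.0002,-0.005,0,0,0,0,255,0.0002,-0.005,0,0,0,0,255,0.0002,-0.003,0,0,0,0,255,0,-0.002,0,0,0,0,255,0,0,0,0,0,0,255]'; cat > line.py <<'E'
import sys
from h import *
A=np.mean([cv2.cvtColor(r.snapshot('top')[0],cv2.COLOR_RGB2GRAY).astype(float) for _ in range(6)],0)
C=np.mean([r.snapshot('top')[0].astype(float) for _ in range(6)],0)
red=np.clip(C[...,0]-C[...,1:].mean(2)-25,0,None)
e=np.array([.037,-.999]); idx=[]
for y0,y1 in((211,221),(231,242)):
    w=red[y0:y1,292:309]; v,u=np.mgrid[y0:y1,292:309]; P=onplane('top',(u*w).sum()/w.sum(),(v*w).sum()/w.sum(),26)[:2]; print('red',P.round(1),w.sum().round()); idx.append(P)
m=np.mean(idx,0); print('mid',m.round(1))
for v in range(220,234,2):
    row=A[v,284:312]; print(v,row.astype(int).tolist())
np.save('A.npy',A)
E
python3 line.py; python3 g.py 5
```

```text
time: 9.7
tool_pos: [553.2, 70.7, 27.3]
tcp_rot: [180.0, -0.0, 2.0]
ft_force: [0.3, -0.1, -0.1]
finger_gap: -0.0
red [586.  -11.4] 645.0
red [525.  -10.7] 746.0
mid [555.5 -11. ]
220 [145, 146, 122, 82, 88, 176, 182, 182, 178, 95, 169, 180, 181, 179, 115, 78, 125, 131, 130, 128, 124, 130, 208, 214, 183, 178, 175, 143]
222 [131, 130, 113, 79, 86, 175, 182, 182, 178, 98, 164, 181, 182, 182, 111, 74, 123, 130, 128, 128, 125, 130, 209, 215, 184, 180, 177, 137]
224 [116, 110, 99, 71, 86, 174, 181, 181, 179, 101, 153, 179, 182, 183, 110, 73, 123, 129, 129, 127, 123, 129, 208, 214, 183, 178, 178, 158]
226 [84, 81, 73, 66, 87, 171, 181, 181, 179, 106, 136, 177, 182, 184, 110, 72, 125, 131, 129, 128, 126, 131, 208, 217, 186, 180, 180, 166]
228 [100, 105, 130, 114, 92, 164, 181, 182, 179, 113, 132, 176, 182, 184, 129, 74, 124, 132, 131, 130, 129, 124, 136, 211, 189, 183, 183, 159]
230 [110, 127, 131, 117, 90, 149, 179, 181, 179, 119, 116, 174, 182, 183, 139, 77, 124, 132, 130, 130, 130, 126, 133, 213, 191, 183, 183, 164]
232 [128, 129, 129, 119, 86, 129, 177, 182, 180, 125, 113, 174, 182, 183, 148, 79, 121, 128, 128, 127, 127, 124, 130, 210, 187, 180, 182, 181]
tcp [553.2  71.1  27.3] [-0.14141592 -0.50523777  0.30734461]
top red [300.5, 216.0] [300, 215, 2, 3, 6] [[586.0, -22.0], [583.1, -21.1]]
top red [301.4, 236.8] [301, 236, 2, 3, 5] [[523.9, -25.0], [521.9, -24.0]]
side blue [286.38, 233.46] [285, 230, 4, 8, 26] [[553.0, 38.5], [528.9, 64.4]]
```

View pics/g5.png

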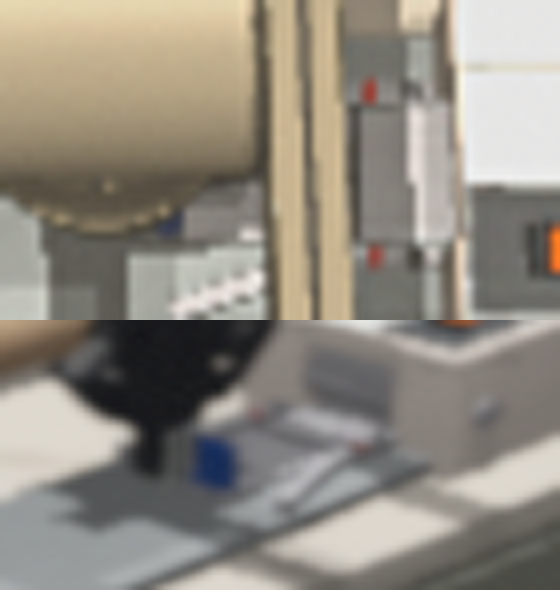

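The arm's edge is too close to the line in the top view, so I can't separate them. I'll back off straight from the lip, measure in the clear, then come back to the known contact position (TCP y ≈ 70.8).

```bash
python3 -m inch '[-0.0002,0.005,0,0,0,0,255,-0.0006,0.015,0,0,0,0,255,-0.0011,0.03,0,0,0,0,255,-0.0011,0.03,0,0,0,0,255,-0.0011,0.03,0,0,0,0,255,0,0,0,0,0,0,255]'; cat > line.py <<'E'
from h import *
C=np.mean([r.snapshot('top')[0].astype(float) for _ in range(8)],0); A=C.mean(2)
red=np.clip(C[...,0]-C[...,1:].mean(2)-25,0,None); e=np.array([.037,-.999]); idx=[]
for u0,u1,y0,y1 in((298,304,213,219),(299,305,234,240)):
    w=red[y0:y1,u0:u1]; v,u=np.mgrid[y0:y1,u0:u1]; p=((u*w).sum()/w.sum(),(v*w).sum()/w.sum()); P=onplane('top',*p,26)[:2]; print('red',np.round(p,2),P.round(1)); idx.append(P)
m=np.mean(idx,0); print('mid',m.round(1))
for v in (220,223,226,229,232): print(v,A[v,288:312].astype(int).tolist())
L=[]
for v in range(220,234):
    row=A[v,294:306]; k=294+row.argmin(); s=A[v,k-2:k+3]; w=np.clip(np.median(s)-s,0,None); u=(np.arange(k-2,k+3)*w).sum()/w.sum(); L.append(onplane('top',u,v,20)[:2])
L=np.array(L); l=np.median(L,0); print('line',l.round(1),'spread',L[:,1].round(1).tolist(),'short by mm',((m-l)@e).round(2))
print('yaw slope',np.polyfit(L[:,0],L[:,1],1)[0].round(3))
E
python3 line.py; python3 g.py 6
```

```text
time: 11.0
tool_pos: [548.5, 185.5, 27.5]
tcp_rot: [-179.9, -0.0, 2.2]
ft_force: [-0.1, -0.3, 0.8]
finger_gap: 0.2
red [300.75 216.01] [585.9 -22.8]
red [301.47 236.61] [524.4 -25.2]
mid [555.2 -24. ]
220 [219, 218, 219, 219, 219, 219, 219, 219, 222, 223, 133, 101, 212, 221, 217, 216, 215, 215, 214, 214, 186, 181, 178, 145]
223 [215, 215, 214, 214, 214, 214, 214, 213, 216, 217, 146, 99, 208, 218, 214, 213, 211, 212, 213, 213, 184, 181, 179, 142]
226 [222, 221, 222, 221, 220, 221, 220, 220, 221, 223, 185, 109, 212, 221, 218, 217, 217, 216, 217, 216, 188, 184, 183, 169]
229 [220, 221, 221, 221, 220, 220, 219, 220, 220, 223, 222, 120, 211, 223, 220, 219, 218, 218, 219, 219, 190, 186, 187, 160]
232 [220, 220, 220, 220, 219, 218, 218, 218, 217, 221, 219, 117, 207, 219, 217, 216, 215, 216, 216, 216, 188, 183, 186, 185]
line [555.1 -17.5] spread [-16.7, -16.7, -16.7, -16.9, -17.3, -17.4, -17.4, -17.5, -18.3, -18.3, -18.3, -18.4, -18.4, -18.4] short by mm 6.5
yaw slope 0.054
tcp [549.2 180.4  27.3] [ 0.62536671 -0.72994785 -0.96593752]
top red [300.5, 216.0] [300, 215, 2, 3, 6] [[586.0, -22.0], [583.1, -21.1]]
top red [301.4, 236.8] [301, 236, 2, 3, 5] [[523.9, -25.0], [521.9, -24.0]]
top blue [275.21, 225.05] [274, 218, 3, 16, 38] [[557.8, 52.9], [555.4, 52.8]]
side blue [283.82, 232.14] [280, 229, 9, 8, 50] [[566.4, 37.8], [541.9, 63.8]]
```

View pics/g6.png

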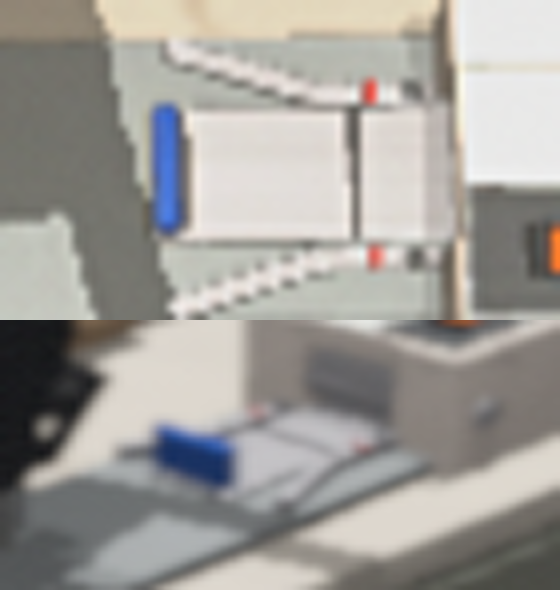

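The line is clear now: crop (354, 175) against the red marks at (370, 92) and (376, 255), about 6.5 mm short. I go back 110 mm to contact and then 5 mm more, leaving the last bit for a final check.

```bash
python3 -m inch '[0.0011,-0.03,0,0,0,0,255,0.0011,-0.03,0,0,0,0,255,0.0011,-0.03,0,0,0,0,255,0.0006,-0.015,0,0,0,0,255,0.0001,-0.003,0,0,0,0,255,0.0001,-0.003,0,0,0,0,255,0,-0.002,0,0,0,0,255,0,-0.002,0,0,0,0,255,0,0,0,0,0,0,255,0,0,0,0,0,0,255]';  python3 -m inch '[-0.0002,0.005,0,0,0,0,255,-0.0006,0.015,0,0,0,0,255,-0.0011,0.03,0,0,0,0,255,-0.0011,0.03,0,0,0,0,255,-0.0011,0.03,0,0,0,0,255,0,0,0,0,0,0,255]';python3 line.py
```

```text
time: 12.5
tool_pos: [553.2, 66.6, 27.3]
tcp_rot: [-180.0, -0.0, 2.1]
ft_force: [-0.3, 1.8, 0.2]
finger_gap: -0.2
time: 13.1
tool_pos: [548.4, 180.4, 27.4]
tcp_rot: [-179.9, -0.0, 2.2]
ft_force: [-0.1, 0.2, 0.3]
finger_gap: -0.3
red [300.75 216.02] [585.9 -22.8]
red [301.46 236.6 ] [524.4 -25.2]
mid [555.2 -24. ]
220 [219, 218, 219, 219, 219, 219, 219, 219, 218, 218, 221, 219, 119, 208, 220, 217, 215, 214, 215, 214, 186, 182, 178, 145]
223 [215, 214, 214, 214, 214, 214, 214, 214, 213, 213, 216, 214, 116, 205, 216, 213, 212, 212, 213, 213, 185, 180, 179, 142]
226 [222, 222, 221, 221, 221, 220, 220, 220, 220, 220, 223, 222, 117, 201, 221, 218, 217, 216, 217, 217, 188, 183, 183, 159]
229 [220, 220, 220, 221, 220, 220, 220, 220, 219, 220, 223, 223, 118, 175, 219, 220, 219, 218, 219, 219, 190, 186, 187, 160]
232 [220, 220, 220, 220, 219, 219, 219, 218, 217, 217, 220, 220, 120, 173, 217, 218, 216, 215, 216, 217, 188, 182, 186, 185]
line [555.2 -21.7] spread [-21.2, -21.2, -21.2, -21.2, -21.2, -21.3, -21.5, -21.9, -21.9, -21.9, -22.0, -22.0, -22.0, -22.2] short by mm 2.3
yaw slope 0.029
```

Now 2.3 mm short. I return to contact and push 2 mm more.

```bash
python3 -m inch '[0.0011,-0.03,0,0,0,0,255,0.0011,-0.03,0,0,0,0,255,0.0011,-0.03,0,0,0,0,255,0.0006,-0.015,0,0,0,0,255,0.0001,-0.003,0,0,0,0,255,0,-0.002,0,0,0,0,255,0,-0.001,0,0,0,0,255,0,-0.0012,0,0,0,0,255,0,0,0,0,0,0,255,0,0,0,0,0,0,255]';  python3 -m inch '[-0.0002,0.005,0,0,0,0,255,-0.0006,0.015,0,0,0,0,255,-0.0011,0.03,0,0,0,0,255,-0.0011,0.03,0,0,0,0,255,-0.0011,0.03,0,0,0,0,255,0,0,0,0,0,0,255]';python3 line.py; python3 g.py 7; python3 - <<'E'
from h import *
a=cv2.imread('pics/top7.png')
for v in range(213,219): print(v,[tuple(x) for x in a[v,297:305,::-1].tolist()])
for v in range(234,239): print(v,[tuple(x) for x in a[v,298:306,::-1].tolist()])
E
```

```text
time: 14.5
tool_pos: [553.1, 64.5, 27.4]
tcp_rot: [-180.0, -0.0, 2.1]
ft_force: [0.4, 1.4, 0.1]
finger_gap: 0.1
time: 15.1
tool_pos: [548.4, 178.2, 27.4]
tcp_rot: [-179.9, -0.0, 2.2]
ft_force: [-0.4, -0.3, -1.4]
finger_gap: -0.3
red [300.75 216.03] [585.9 -22.8]
red [301.46 236.6 ] [524.4 -25.2]
mid [555.2 -24. ]
220 [219, 219, 218, 219, 219, 219, 219, 219, 218, 219, 222, 223, 127, 101, 212, 220, 216, 215, 216, 215, 186, 181, 179, 146]
223 [214, 215, 215, 214, 214, 214, 214, 214, 213, 213, 215, 216, 146, 99, 207, 217, 213, 211, 213, 212, 184, 181, 179, 142]
226 [221, 222, 221, 221, 220, 220, 220, 220, 220, 220, 221, 223, 187, 110, 211, 221, 218, 217, 218, 217, 188, 184, 183, 160]
229 [220, 220, 220, 220, 220, 220, 220, 219, 219, 219, 219, 223, 221, 118, 210, 222, 219, 218, 219, 219, 191, 186, 187, 159]
232 [220, 220, 220, 220, 219, 219, 218, 218, 217, 217, 217, 220, 218, 117, 207, 219, 216, 215, 216, 216, 188, 184, 186, 185]
line [555.2 -23.5] spread [-22.6, -22.7, -22.7, -22.9, -23.3, -23.4, -23.4, -23.6, -24.3, -24.3, -24.3, -24.3, -24.3, -24.4] short by mm 0.46
yaw slope 0.054
tcp
[... 1210 characters left out ...]
[(219, 213, 208), (221, 215, 211), (217, 213, 209), (135, 132, 127), (209, 205, 202), (221, 218, 212), (220, 216, 211), (225, 225, 220)]
235 [(173, 170, 166), (177, 178, 171), (181, 182, 175), (167, 138, 130), (183, 157, 148), (179, 177, 170), (182, 181, 174), (189, 189, 183)]
236 [(228, 222, 218), (229, 227, 224), (229, 227, 224), (215, 116, 109), (234, 145, 135), (228, 214, 210), (228, 222, 219), (195, 191, 187)]
237 [(224, 216, 212), (224, 219, 213), (223, 216, 211), (206, 114, 105), (228, 143, 134), (224, 208, 202), (221, 214, 209), (179, 175, 169)]
238 [(197, 193, 185), (194, 192, 186), (192, 189, 183), (179, 135, 128), (196, 158, 149), (190, 182, 176), (185, 181, 175), (178, 173, 169)]
```

View pics/g7.png

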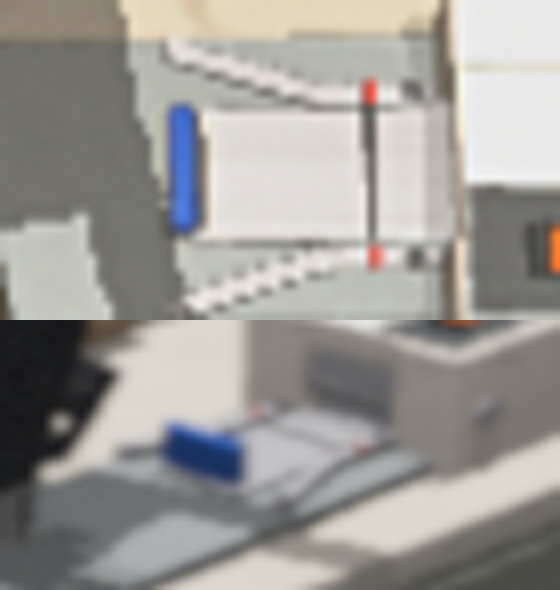

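The line now runs from red mark to red mark (crop (370, 92) to (376, 255)), in the side view too, with a computed residual of about 0.5 mm. I lift clear and hand in.

```bash
python3 -m inch '[0,0.01,0.02,0,0,0,255,0,0.01,0.03,0,0,0,255,0,0,0.03,0,0,0,255,0,0,0,0,0,0,255,0,0,0,0,0,0,255]'; python3 - <<'E'
from h import *
a,_=snap('top','top8.png'); print([(c,s) for c,s in blobs(a,5,20,150,110,(310,225,380,245))])
z=cv2.imread('pics/top0.png')[:,:,::-1].astype(int)
for nm,(x0,y0,x1,y1) in dict(cup=(110,190,168,235),cookie=(168,180,193,206),spoon=(428,195,445,250)).items(): print(nm,abs(a[y0:y1,x0:x1].astype(int)-z[y0:y1,x0:x1]).mean())
E
python3 line.py | tail -2; python3 -c "
from bench import r; print(r.sense()['time'],r.sense()['ft_force']); print(r.hand_in())"
```

```text
time: 16.1
tool_pos: [549.8, 193.8, 108.3]
tcp_rot: [-180.0, -0.1, 2.0]
ft_force: [0.5, -0.1, -0.7]
finger_gap: 0.1
[([328.0, 235.5], [324, 233, 9, 6, 54]), ([341.35, 235.31], [337, 233, 10, 6, 52]), ([355.0, 235.0], [351, 233, 9, 5, 45]), ([368.59, 234.75], [364, 232, 10, 6, 51])]
cup 6.108812260536398
cookie 60.64102564102564
spoon 5.729768270944741
line [555.2 -23.5] spread [-22.6, -22.7, -22.7, -22.9, -23.3, -23.4, -23.4, -23.6, -24.3, -24.3, -24.3, -24.3, -24.3, -24.3] short by mm 0.44
yaw slope 0.054
16.55 [0.07989396 0.23881871 0.95002215]
the job is handed in; nothing more can be done
None
```

I switched off all four levers with one finger drag, then pushed the gauge blade up to the red marks in small steps. I handed in at about 16.5 s, and no verdict was reported.

- **Levers:** after the drag, the pictures showed all four lying flat away from the bed. The colour check just before hand-in still found all four tipped over.
- **Blade:** it lies flat and straight between the rails. The black line measured about 0.45 mm short of the marks, which is within the roughly 1 mm I can resolve. It ran from mark to mark in both camera views, and lifting the arm did not move it.
- **Robot:** the fingers were clear, at about 108 mm height, with no contact force.
- **Other things on the worktop:** the picture areas with the cup and spoon were almost unchanged from the start. The cookie's area did change strongly. The arm or its shadow was probably over it, as the tool stayed at least 150 mm above the worktop or well away from it. I did not take another picture to confirm this.

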